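Hang the work-rest bracket on the slotted upright and latch it

ROBOT

A 6-joint arm with a two-finger parallel gripper is mounted at the origin on the work surface. World frame = base frame: x ahead of the robot, y to its left, z up, the work surface at z = 0. Lengths are in m, angles in degrees, forces in N, time in s.
With the tool pointing down it reaches from about 0.25 to 0.725 m from the base axis. Payload 9.7 kg.
Tool frame: the origin (TCP) lies at the very end of the fingers, on their centre line; the grasp point (between the pads) lies 19 mm behind it; y points along the fingers, x is the direction in which the jaws open and shut, and the axes are right-handed (so a half turn about y gives the same grasp; the last joint's range is limited). The gripper opens to 85 mm and grips with 20 to 120 N. Pads are 22 mm wide; open, the fingers measure 114 mm over their backs; the gripper's body (76 mm by 85 mm) begins 54 mm behind the grasp point. The pads swing forward as they close: fully open they stand 13 mm farther back than shut.
Start: joints at [-63.083, 4.979, 10.078, 95.1, 0, 90], TCP at [0.249, -0.49, 0.231] pointing down, gripper open.
Joint ranges: [-179.16, 179.16], [-48.56, 103.87], [-65.8, 70.77], [-126.05, 130.52], [-82.76, 87.17], [-180, 180]. Speed limits (degrees/s): [127.2, 127.2, 147.25, 180, 180, 180].

INTERFACE

Orientations are given as [roll, pitch, yaw] about the fixed x, y, z axes, in that order (R = Rz(yaw) Ry(pitch) Rx(roll)).
In Python, from workcell import bot gives the robot as it stands.
- The arm moves only by the shell command python3 -m jog 'ROWS' [FORCE]. ROWS is JSON, a list of rows, each a list of 7 numbers: the closure, from 0 (fully open) to 1 (shut), then the shift along the world's x, y, z in units of 25 mm (1.0 is 25 mm), then the turn, a rotation vector about the world's x, y, z in units of 5 degrees (1.0 is 5 degrees). A call has 1 to 5 rows; each row is the pose to reach, as a shift and turn from the pose commanded when the call began; what a row does not reach only later rows make up. A row lasts 1/10 s, in which the tool goes at most 50 mm and 8.59 degrees, less where a joint would pass 70% of its speed; a pose out of reach is approached as far as the arm can. A call with a gripper value outside its range is refused whole. The fingers move at their own pace and stop on an object; FORCE is the grip in N (left out, the last holds). Time passes only in rows, so rows that repeat a pose let the fingers close. It gives the time, the measured TCP pose, the force and the opening at its end, in the units of the state.
- bot.get_obs(): the state, without advancing time (a new reading comes with each control period).
- bot.camera(name): name is "scene" or "top" or "wrist"; returns (picture, depth): 384x512x3 uint8, red, green, blue; 384x512 float32, m along the optical axis (not along the pixel's ray), 0 where there is no reading.
- bot.camera_model(name): a dict with "fx", "fy", "cx", "cy" (pixels), "k1" (the pictures are not rectified: a ray, as slopes to the right and down, at radius r is drawn at 1 + k1 r^2 times it, then the intrinsics apply), "rvec" (rotation vector, rad) and "tvec" (3), from world to camera coordinates, as OpenCV has them; the wrist camera has in their place "tool_from_camera" (4x4, takes a point from camera to tool coordinates, whose origin is the TCP and whose axes are the tool frame's). Camera axes: x right, y down, z forward; pixel columns grow to the right and rows downward; lengths in m; the calibration is good to about 2 mm. A picture is of the moment at which its call begins: read the wrist's pose just before it. camera_model takes no time and is no camera call.
- bot.job_done(): hands the job in, once; it reports no verdict.
Trained networks look in the newest picture that a camera, given by its name, has taken for a name from the list of things; names that differ only in an ending like _2 or _b are one class to them, and where a whole thing is asked for, a point or a joint stands for the part that bears it (a point fixed in the world has none). Each returns a list of dicts, best first, with "conf" (0 to 1); they miss things now and then, are a little off and sometimes report something else, mostly with a low value. They report only what shows in the picture. A call takes as long as a camera call. They do not tell look-alikes from the thing itself.
- bot.regions_of(camera, label): "pixels" (384x512 bool, what is visible of it) and "point" ([row, column] in pixels, amid what is visible of it).
The state is a dict: "time": time; "q": joint angles; "qd": joint speeds; "joint_efforts": joint torques, N m; "ee_pos": TCP position; "tcp_rot": TCP orientation; "wrist_force": force on the tool from outside, world axes, zero at the start; "torque": the same for the moment, N m; "opening": finger opening in m.
Only numpy, scipy, OpenCV 4.12 (cv2) and the standard library are available. Lean on these libraries where they do the work, as an engineer would, in place of code of your own. Each camera call takes 0.05 s, during which the arm holds its last target. There are 200 camera calls.

TASK

Hang the loose work-rest bracket on the slotted blue upright: push its two hooks straight into the top two slots, then lower it until the hooks are fully home. Then swing the upright's red-knobbed latch down over the bracket until it rests in its catch, and let go. Leave the two steel blocks and the green parts tray where they are.

Things in the scene. Friction and masses are not known exactly. Their poses are not given: they have to be found in the camera images.
- upright: Fixed blue steel upright, 80 mm wide, 185 mm tall, on a dark base plate (130 x 120 x 10 mm, reaching 35 mm in front of the face). Origin: on the table under the middle of its front face. x points from the face into the upright (push-in direction), y across, z up; the face is the plane x = 0. Face plate 4 mm thick, hollow behind. Its place and yaw vary.
- top_slot (a point): Centre of the top slot's mouth, 154 mm above the table; axes as the upright's. Three slots stand one above the other at 50 mm pitch in the middle of the face, each 12 mm wide and 28 mm tall: 40 to 68, 90 to 118 and 140 to 168 mm above the table. The upper two are to be used.
- bracket_grip (a point): Centre of the orange grip rib of the loose bracket (0.3 kg; stands on its arm, right way up). x towards the hooks, y across, z up. Rib 14 mm thick (y), 70 mm long (x), 14 to 60 mm above the underside; this point is 40 mm above the underside. Arm below it 24 mm wide, 14 mm high; black V rest 30 mm high from 43 mm behind. Home: 95 mm before the face, 115 mm high, may sag a few mm.
- bracket_back (a point): Middle of the lower edge of the bracket's rear face, which meets the upright; 95 mm ahead of and 40 mm below the grip centre, same axes. Back plate 40 mm wide, 80 mm tall, 5 mm thick. To enter the upper slots this point must be 85 to 93 mm above the table (89 is the middle); pushed to the face and lowered it is home at 75 mm.
- bracket_hook (a point): Tip of the upper hook, 10.8 mm beyond the rear face and 65 mm above the underside; half-way up the tip. Two hooks, 6 mm wide, 50 mm apart in height. Each: a neck 5.8 mm long and 10 mm high (underside + 65 to 75, lower hook + 15 to 25), then a lip 5 mm thick that also reaches 10 mm below the neck. 1.8 mm of play behind the 4 mm face plate.
- latch_hinge (a point): Hinge axis of the latch on the upright's face: at y = +31 mm of the upright, 164 mm above the table; the axis runs along the upright's x. Axes as the upright's.
- latch (a joint): Angle of the latch, rad. 0: closed, bar level over the bracket's back plate, in the steel catch at y = -34 mm (a stop). Grows upward; 1.57: straight up. Starts open at 1.25 to 1.7. Stiff hinge: stays where left, moves at about 1.5 N on the knob. Bar 83 mm long, 12 mm wide, 3 to 12 mm before the face; it cannot close unless the bracket is lowered home.
- latch_knob (a point): Centre of the red knob on the latch's free end: round pin, 12 mm diameter, standing out to the front (upright's -x), 11 to 37 mm before the face; this point is 24 mm before it. At latch angle q: y = 31 - 83 cos q, z = 164 + 83 sin q (mm, upright's frame). Push it towards the upright's -y and down.
- drilled_block: Bystander: loose steel block 90 x 36 x 40 mm, drilled; origin under its centre. Do not disturb.
- notched_block: Bystander: loose steel block 70 x 40 x 45 mm with a notch on top; origin under its centre. Do not disturb.
- parts_tray: Bystander: loose green open tray 80 x 60 x 30 mm; origin under its centre. Do not disturb.
Not all that is in view belongs to the job. Several things look just like the part that bears bracket_grip: the one meant starts farthest to the robot's left. There is more than one size of the upright; the one meant has the size given above.

How it is judged:
By the outcome, as a careful person would: the job done as asked, in the order asked, and still so for the second after the job is handed in, with the robot touching nothing.
It also fails if it takes over 64 s, if anything falls off the work surface, if the arm or the gripper's body presses on something with over 40 N, if the wrist force passes 120 N, or if a joint passes its speed limit or range.

## Working session

There is one attempt and no reset: what is moved stays moved. The work goes in short steps, Python scripts to look and compute and a shell command to move; the robot and the scene stay as the last step left them, time stands still between calls to the robot, and variables do not carry over. Pictures are saved under pics/ and viewed, about 8 in all and at most 12, crops included, and the job is handed in when it is done.

```bash
mkdir -p pics; ls; cat > h.py <<'E'
import numpy as np, cv2
from workcell import bot
from scipy.spatial.transform import Rotation as R
def pose():
    o=bot.get_obs(); return o
def cam(name):
    o=bot.get_obs(); im,d=bot.camera(name); m=bot.camera_model(name)
    return o,im,d,m
def T_wc(o,m):
    if 'tool_from_camera' in m:
        T=np.eye(4); T[:3,:3]=R.from_euler('xyz',o['tcp_rot'],degrees=True).as_matrix(); T[:3,3]=o['ee_pos']
        return T@np.array(m['tool_from_camera'])
    Rm=cv2.Rodrigues(np.array(m['rvec'],float))[0]; T=np.eye(4); T[:3,:3]=Rm.T; T[:3,3]=-Rm.T@np.array(m['tvec']).ravel(); return T
def cloud(o,d,m):
    h,w=d.shape; v,u=np.mgrid[:h,:w]
    x=(u-m['cx'])/m['fx']; y=(v-m['cy'])/m['fy']
    xu,yu=x.copy(),y.copy()
    for _ in range(8):
        f=1+m['k1']*(xu**2+yu**2); xu=x/f; yu=y/f
    P=np.stack([xu*d,yu*d,d],-1); T=T_wc(o,m)
    return P@T[:3,:3].T+T[:3,3]
def proj(p,o,m):
    T=np.linalg.inv(T_wc(o,m)); c=np.atleast_2d(p)@T[:3,:3].T+T[:3,3]
    s=c[:,:2]/c[:,2:]; f=1+m['k1']*(s**2).sum(1,keepdims=True); s=s*f
    return s*[m['fx'],m['fy']]+[m['cx'],m['cy']]
def save(n,im): cv2.imwrite('pics/'+n,cv2.cvtColor(im,cv2.COLOR_RGB2BGR))
E
python3 - <<'E'
from h import *
o=bot.get_obs(); print({k:np.round(v,3) for k,v in o.items()})
ims=[]
for n in ['scene','top']:
    o,im,d,m=cam(n); C=cloud(o,d,m); np.savez(n+'.npz',im=im,d=d,C=C); ims.append(im)
    print(n,T_wc(o,m)[:3,3].round(2), m['fx'])
    for l in ['upright','bracket_grip','latch','latch_knob','drilled_block','notched_block','parts_tray']:
        for r in bot.regions_of(n,l):
            p=r['pixels']&(d>0); q=C[p]
            print(l,round(r['conf'],2),np.round(r['point']),p.sum(),np.median(q,0).round(3) if len(q) else '',(np.percentile(q,2,0).round(3),np.percentile(q,98,0).round(3)) if len(q) else '')
save('a.png',np.vstack(ims)[:, :]) if 0 else (save('scene.png',ims[0]),save('top.png',ims[1]))
E
```

```text
pics
{'time': np.float64(0.0), 'q': array([-6.3083e+01,  5.0130e+00,  1.0033e+01,  9.5098e+01,  1.0000e-03,
        8.9999e+01]), 'qd': array([ 0.016, -0.035,  0.016, -0.08 ,  0.011,  0.021]), 'joint_efforts': array([ 1.0000e-03, -5.2038e+01,  4.6481e+01,  1.6000e-02,  0.0000e+00,
       -0.0000e+00]), 'ee_pos': array([ 0.249, -0.49 ,  0.231]), 'tcp_rot': array([-8.9999e+01,  7.8000e-02, -6.3082e+01]), 'wrist_force': array([-0.421,  0.374, -0.808]), 'torque': array([0.009, 0.048, 0.028]), 'opening': np.float64(0.086)}
scene [1.17 0.09 1.1 ] 375.02746432971156
upright 0.84 [221. 332.] 1475 [0.52  0.202 0.028] (array([0.46 , 0.153, 0.005]), array([0.562, 0.278, 0.23 ]))
upright 0.55 [290. 319.] 4453 [0.774 0.196 0.02 ] (array([0.695, 0.102, 0.009]), array([0.848, 0.293, 0.257]))
bracket_grip 0.84 [147. 191.] 465 [ 0.307 -0.315  0.028] (array([ 0.237, -0.35 , -0.002]), array([ 0.396, -0.293,  0.08 ]))
bracket_grip 0.67 [198. 222.] 533 [ 0.495 -0.163  0.023] (array([ 0.462, -0.237,  0.001]), array([ 0.522, -0.086,  0.077]))
bracket_grip 0.65 [205. 149.] 607 [ 0.58  -0.391  0.028] (array(
[... 2331 characters left out ...]
 [115. 263.] 577 [ 0.752 -0.035  0.004] (array([ 0.704, -0.07 , -0.005]), array([0.793, 0.   , 0.032]))
drilled_block 0.55 [123. 328.] 373 [ 0.715 -0.238  0.038] (array([ 0.675, -0.265, -0.001]), array([ 0.764, -0.214,  0.045]))
notched_block 0.64 [194. 131.] 377 [0.486 0.354 0.04 ] (array([ 0.464,  0.317, -0.   ]), array([0.512, 0.385, 0.05 ]))
notched_block 0.16 [185. 182.] 1691 [0.512 0.188 0.012] (array([0.459, 0.148, 0.003]), array([0.573, 0.273, 0.249]))
parts_tray 0.77 [114. 262.] 574 [ 0.751 -0.035  0.004] (array([ 0.703, -0.072, -0.005]), array([ 0.791, -0.   ,  0.032]))
parts_tray 0.63 [184. 178.] 1749 [0.514 0.189 0.011] (array([0.459, 0.147, 0.001]), array([0.574, 0.277, 0.249]))
```

```bash
python3 - <<'E'
from h import *
s=np.load('scene.npz');t=np.load('top.npz')
a=cv2.resize(s['im'][110:340,110:420],None,fx=2.5,fy=2.5,interpolation=2); save('s1.png',a)
a=cv2.resize(t['im'][50:290,100:420],None,fx=2.5,fy=2.5,interpolation=2); save('t1.png',a)
E
```

```text
(no output)
```

View pics/s1.png

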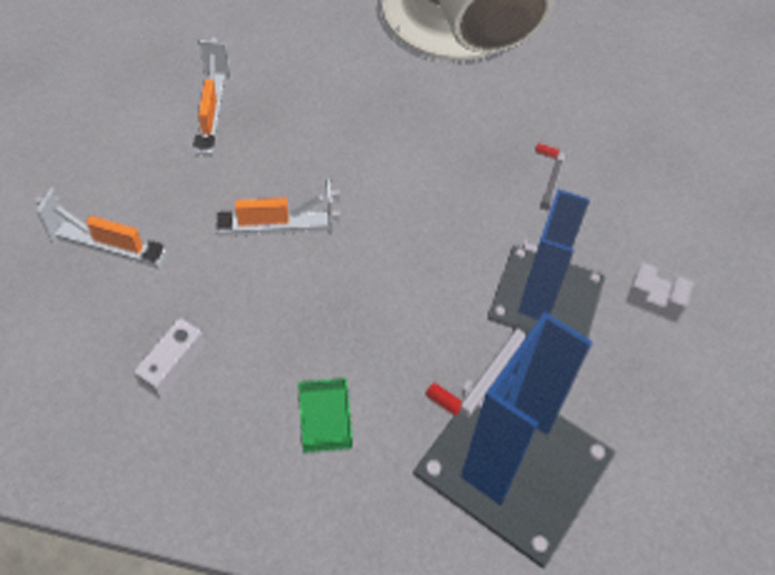

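View pics/t1.png

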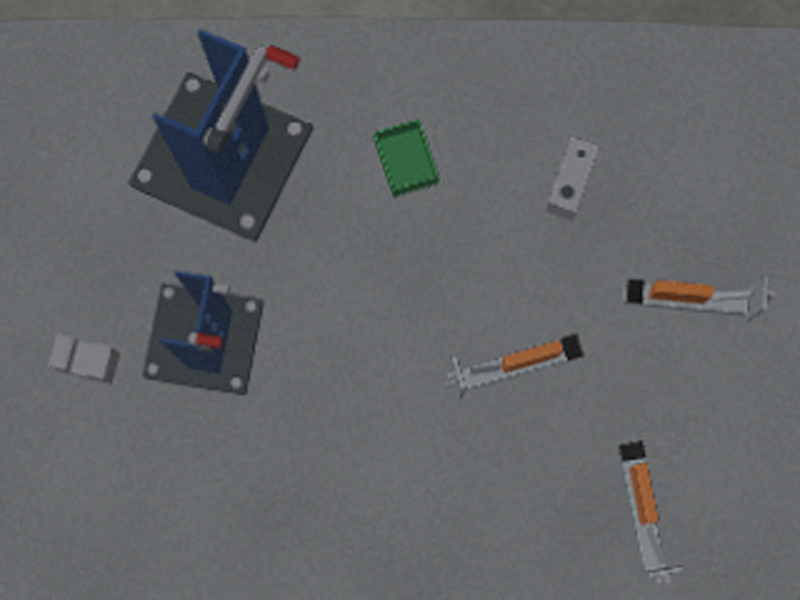

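The views show three orange-ribbed brackets, with the leftmost at top crop (530,358). There is a large upright at crop (230,150) and a small one at crop (205,335). The next step is to measure the leftmost bracket and size both uprights.

```bash
python3 - <<'E'
from h import *
for n in ['top','scene']:
    s=np.load(n+'.npz'); im=s['im'].astype(int); C=s['C']; hsv=cv2.cvtColor(s['im'],cv2.COLOR_RGB2HSV)
    org=(hsv[...,0]<18)&(hsv[...,1]>150)&(hsv[...,2]>90)
    k,lab,st,_=cv2.connectedComponentsWithStats(org.astype(np.uint8))
    for i in range(1,k):
        if st[i,4]<30: continue
        q=C[(lab==i)&(s['d']>0)]; q=q[(q[:,2]>.05)&(q[:,2]<.07)]
        if len(q)<8: continue
        r=cv2.minAreaRect((q[:,:2]*1000).astype(np.float32)); c=q.mean(0); v=np.linalg.svd(q[:,:2]-c[:2],full_matrices=False)[2][0]
        print(n,'rib',c.round(4),len(q),np.round(r,1).tolist() if 0 else r,np.degrees(np.arctan2(v[1],v[0])).round(1))
    blue=(hsv[...,0]>100)&(hsv[...,0]<125)&(hsv[...,1]>120)
    k,lab,st,_=cv2.connectedComponentsWithStats(blue.astype(np.uint8))
    for i in range(1,k):
        if st[i,4]<40: continue
        q=C[(lab==i)&(s['d']>0)]
        print(n,'blue',st[i],q.mean(0).round(3),np.percentile(q[:,2],[2,50,90,98,100]).round(3))
    dark=(im.max(-1)<85)&(C[...,2]>.003)&(C[...,2]<.03)&(hsv[...,1]<110)&(C[...,1]>.05)&(C[...,1]<.33)&(C[...,0]>.4)
    for nm,sel in(('small',C[...,0]<.6),('big',C[...,0]>.6)):
        q=C[dark&sel&(s['d']>0)]; 
        if len(q)<20: continue
        print(n,nm,len(q),cv2.minAreaRect((q[:,:2]*1000).astype(np.float32)),np.median(q[:,2]).round(4))
E
```

```text
top rib [ 0.5748 -0.367   0.0591] 104 ((575.2374267578125, -367.52001953125), (67.62167358398438, 13.898662567138672), 86.56886291503906) -93.9
top rib [ 0.4933 -0.1867  0.0591] 98 ((493.79345703125, -186.793701171875), (12.530294418334961, 68.58555603027344), 17.668453216552734) -72.8
top rib [ 0.3324 -0.3164  0.0592] 118 ((332.6853332519531, -317.39697265625), (65.64810180664062, 15.385544776916504), 12.691664695739746) -169.0
top blue [162  62  45  69 979] [0.732 0.181 0.159] [0.022 0.157 0.255 0.26  0.262]
top blue [171 159  14  24 110] [0.533 0.189 0.166] [0.09  0.177 0.185 0.188 0.19 ]
top blue [165 186  15  10  42] [0.478 0.209 0.154] [0.072 0.169 0.186 0.187 0.188]
top small 1064 ((515.9820556640625, 231.86065673828125), (172.2852020263672, 130.34461975097656), 83.30052947998047) 0.0093
top big 1634 ((752.5006103515625, 199.08544921875), (181.5873565673828, 169.35044860839844), 66.29288482666016) 0.0124
scene rib [ 0.3356 -0.3124  0.0588] 60 ((333.0654602050781, -313.5384826660156), (70.28040313720703, 12.62105941772461), 10.936356544494629) 11.4
scene rib [ 0.4971 -0.1824  0.0584] 97 ((496.6780700683594, -182.24874877929688), (16.253271102905273, 67.39801025390625), 14.819446563720703) 105.5
scene rib [ 0.5772 -0.3633  0.0598] 80 ((576.519287109375, -364.2270812988281), (66.25836944580078, 15.412810325622559), 85.78309631347656) 85.7
scene blue [   4    0  112   77 5196] [-0.678 -1.555 -0.249] [-0.542 -0.232 -0.081 -0.041 -0.009]
scene blue [142   0  29  20 458] [-0.935 -0.996 -0.18 ] [-0.313 -0.177 -0.094 -0.063 -0.038]
scene blue [325  51  55  24 609] [-0.325  0.225  0.06 ] [0.013 0.062 0.065 0.067 0.071]
scene blue [326 186  13  25  50] [0.527 0.195 0.173] [0.081 0.185 0.187 0.188 0.188]
scene blue [ 295  234   51   77 1487] [0.755 0.183 0.159] [0.027 0.165 0.256 0.259 0.262]
scene big 105 ((797.8906860351562, 182.03311157226562), (177.77203369140625, 72.2710189819336), 64.51924133300781) 0.0122
```

```bash
python3 -m jog '[[0,9.8,12.2,0,0,0,15.8],[0,9.8,12.2,0,0,0,15.8],[0,9.8,12.2,0,0,0,15.8],[0,9.8,12.2,0,0,0,15.8],[0,9.8,12.2,0,0,0,15.8]]'; python3 -c "
from h import *
print(bot.camera_model('wrist'))"
```

```text
time: 1.3
ee_pos: [0.4064, -0.2939, 0.2315]
tcp_rot: [-90.0, -0.0, -19.8]
wrist_force: [1.2, -1.2, 0.7]
opening: 0.0854
{'fx': 269.91328748055486, 'fy': 269.91328748055486, 'cx': 255.91303298245518, 'cy': 190.30084503896123, 'k1': -0.042866021622934146, 'tool_from_camera': array([[ 9.99999365e-01,  1.10274148e-03,  2.32517463e-04,
         2.30550961e-04],
       [ 7.50540588e-05, -2.71023606e-01,  9.62572698e-01,
        -1.43876426e-01],
       [ 1.12448657e-03, -9.62572070e-01, -2.71023517e-01,
         6.89076712e-02],
       [ 0.00000000e+00,  0.00000000e+00,  0.00000000e+00,
         1.00000000e+00]])}
```

```bash
python3 -c "
from h import *
o=bot.get_obs();print(o['q'].round(1),o['tcp_rot'].round(1))"
```

```text
[-35.9  -1.7   3.3  94.9  -0.   73.9] [-90.   -0.  -19.8]
```

```bash
for i in 1; do python3 -m jog '[[0,1,1,0,0,0,1.7],[0,2,2,0,0,0,3.4],[0,3,3,0,0,0,5.1],[0,3.5,4.4,0,0,0,6.8],[0,3.5,4.4,0,0,0,8.5]]'; python3 -m jog '[[0,0,0,0,0,0,1.7],[0,0,0,0,0,0,3.4],[0,0,0,0,0,0,5.1],[0,0,0,0,0,0,6.8],[0,0,0,0,0,0,8.5]]' >/dev/null; python3 -m jog '[[0,0,0,0,0,0,1.7],[0,0,0,0,0,0,3.4],[0,0,0,0,0,0,5.1],[0,0,0,0,0,0,6.8],[0,0,0,0,0,0,8.5]]'>/dev/null;python3 -m jog '[[0,0,0,0,0,0,1.7],[0,0,0,0,0,0,3.4],[0,0,0,0,0,0,5.1],[0,0,0,0,0,0,6.8],[0,0,0,0,0,0,8.5]]'>/dev/null;python3 -m jog '[[0,0,0,0,0,0,1.7],[0,0,0,0,0,0,3.4],[0,0,0,0,0,0,5.1],[0,0,0,0,0,0,6.8],[0,0,0,0,0,0,8.5]]'; done; python3 - <<'E'
from h import *
o=bot.get_obs();print(o['q'].round(1),o['ee_pos'].round(4),o['tcp_rot'].round(2),o['time'])
E
```

```text
time: 1.8
ee_pos: [0.4944, -0.1823, 0.2311]
tcp_rot: [-89.9, -0.0, 23.0]
wrist_force: [-0.9, -0.9, 0.7]
opening: 0.0856
time: 3.8
ee_pos: [0.493, -0.1855, 0.2313]
tcp_rot: [-90.0, 0.0, -167.3]
wrist_force: [-0.5, -0.2, -0.1]
opening: 0.0851
[ -20.6    1.8    6.7   94.9    0.  -123.4] [ 0.493  -0.1855  0.2313] [ -90.      0.   -167.26] 3.8
```

```bash
cat >> h.py <<'E'
def rib(lo=.05,hi=.07,near=None):
    o,im,d,m=cam('wrist'); C=cloud(o,d,m); hsv=cv2.cvtColor(im,cv2.COLOR_RGB2HSV)
    org=(hsv[...,0]<18)&(hsv[...,1]>150)&(hsv[...,2]>90)&(d>0)
    q=C[org]
    if near is not None: q=q[np.linalg.norm(q[:,:2]-near,axis=1)<.1]
    print('org z pct',np.percentile(q[:,2],[1,20,50,80,99]).round(4))
    q=q[(q[:,2]>lo)&(q[:,2]<hi)]
    r=cv2.minAreaRect((q[:,:2]*1000).astype(np.float32)); c=q.mean(0); v=np.linalg.svd(q[:,:2]-c[:2],full_matrices=False)[2][0]
    print('rib',c.round(4),len(q),r,'yaw',np.degrees(np.arctan2(v[1],v[0])).round(2))
    return o,im,d,m,C
E
python3 - <<'E'
from h import *
o,im,d,m,C=rib(near=np.array([.495,-.185])); save('w1.png',im)
E
```

```text
org z pct [0.0403 0.0606 0.0612 0.0618 0.063 ]
rib [ 0.4953 -0.1864  0.0612] 600 ((494.87530517578125, -184.8818817138672), (12.510072708129883, 69.42230987548828), 16.92875099182129) yaw 106.91
```

View pics/w1.png

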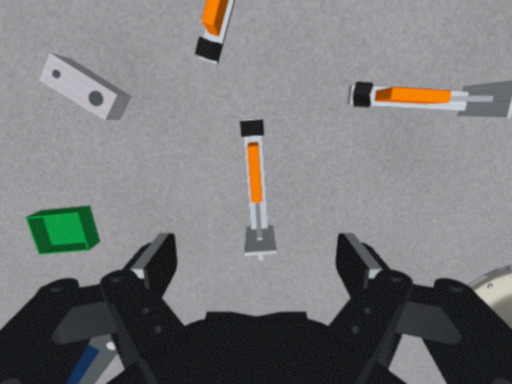

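The rib is at wrist pixel (255,172), and it measures (0.495, -0.1855) with yaw 106.9°, which agrees with the fixed cameras. Next is to descend and grip.

```bash
python3 -m jog '[[0,0.08,0,-2,0,0,0.83],[0,0.08,0,-4,0,0,0.83],[0,0.08,0,-6,0,0,0.83],[0,0.08,0,-7.4,0,0,0.83],[0,0.08,0,-8.4,0,0,0.83]]' 60; python3 -m jog '[[0,0,0,0,0,0,0],[0.5,0,0,0,0,0,0],[1,0,0,0,0,0,0],[1,0,0,0,0,0,0],[1,0,0,0,0,0,0]]' 60;  python3 -m jog '[[1,0,0,0,0,0,0],[1,0,0,0,0,0,0],[1,0,0,0,0,0,0],[1,0,0,0,0,0,0],[1,0,0,0,0,0,0]]'
```

```text
time: 4.35
ee_pos: [0.4937, -0.185, 0.0183]
tcp_rot: [-90.1, -0.1, -163.6]
wrist_force: [-0.4, -0.3, 0.9]
opening: 0.0857
time: 4.85
ee_pos: [0.4958, -0.1858, 0.0226]
tcp_rot: [-89.9, 0.1, -163.5]
wrist_force: [0.5, 0.2, 0.2]
opening: 0.0282
time: 5.35
ee_pos: [0.4954, -0.1857, 0.0221]
tcp_rot: [-90.0, 0.1, -163.5]
wrist_force: [-1.3, 1.2, 6.6]
opening: 0.0131
```

```bash
python3 -m jog '[[1,0,0,1,0,0,0],[1,0,0,2.5,0,0,0],[1,0,0,4.5,0,0,0],[1,-1,0.5,6.5,0,0,-1],[1,-2,1.5,8.5,0,0,-2]]' 60; python3 -m jog '[[1,-1.4,2,1.2,0,0,-1],[1,-1.8,4,2.6,0,0,-2],[1,-1.8,6,2.6,0,0,-2.9],[1,-1.8,8,2.6,0,0,-2.9],[1,-1.8,10,2.6,0,0,-2.9]]' ; python3 -m jog '[[1,0,1,0,0,0,0],[1,0,2,0,0,0,0],[1,0,2.7,0,0,0,0],[1,0,2.7,0,0,0,0],[1,0,2.7,0,0,0,0]]'
python3 - <<'E'
from h import *
o,im,d,m=cam('wrist'); C=cloud(o,d,m); print(o['ee_pos'].round(4),o['tcp_rot'].round(2),o['opening'],o['wrist_force'].round(1))
np.savez('w2.npz',im=im,d=d,C=C); save('w2.png',im)
E
```

```text
time: 5.85
ee_pos: [0.4518, -0.1553, 0.2199]
tcp_rot: [-90.0, -0.0, -173.7]
wrist_force: [0.7, -0.0, -2.2]
opening: 0.0134
time: 6.35
ee_pos: [0.4073, 0.0718, 0.2837]
tcp_rot: [-90.0, 0.1, 172.0]
wrist_force: [2.2, 0.5, -2.9]
opening: 0.0133
time: 6.85
ee_pos: [0.4077, 0.1377, 0.2827]
tcp_rot: [-90.0, -0.0, 172.1]
wrist_force: [-0.4, -0.5, -2.9]
opening: 0.013
[0.4077 0.1377 0.2827] [-8.996e+01 -4.000e-02  1.721e+02] 0.013040075435884143 [-0.4 -0.5 -2.9]
```

View pics/w2.png

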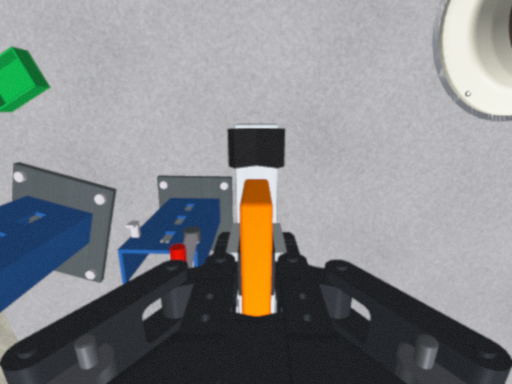

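The held bracket is at column 258. The 185 mm upright's face shows its slots at about (185,215), and its red knob is at (178,252) with the latch near straight up. Next I fit the face and measure the held bracket.

```bash
cat >> h.py <<'E'
def face(im,d,C,lo=(.42,.12),hi=(.60,.32),zl=(.03,.18)):
    hsv=cv2.cvtColor(im,cv2.COLOR_RGB2HSV)
    b=(hsv[...,0]>100)&(hsv[...,0]<128)&(hsv[...,1]>120)&(d>0)
    b=cv2.erode(b.astype(np.uint8),np.ones((2,2)))>0
    q=C[b]; q=q[(q[:,0]>lo[0])&(q[:,0]<hi[0])&(q[:,1]>lo[1])&(q[:,1]<hi[1])&(q[:,2]>zl[0])&(q[:,2]<zl[1])]
    rng=np.random.default_rng(0); best=None; A=np.c_[q[:,0],np.ones(len(q))]
    for _ in range(300):
        i=rng.choice(len(q),2,False); 
        if abs(q[i[0],0]-q[i[1],0])<.02: continue
        s=np.linalg.solve(A[i],q[i,1]); k=np.abs(A@s-q[:,1])<.003
        if best is None or k.sum()>best.sum(): best=k
    f=q[best]; s=np.linalg.lstsq(np.c_[f[:,0],f[:,2],np.ones(len(f))],f[:,1],rcond=None)[0]
    yaw=np.degrees(np.arctan(s[0]))+90   # upright x yaw
    t=np.radians(yaw-90); e=np.array([np.cos(t),np.sin(t)])  # along face, world +x ~ upright -y
    u=f[:,:2]@e
    print('face n',len(f),'tilt',s[1].round(3),'yaw',yaw.round(2),'u range',np.percentile(u,[0,1,99,100]).round(4))
    print('upper u range',np.percentile(u[f[:,2]>.1],[0,1,99,100]).round(4))
    um=(np.percentile(u,.5)+np.percentile(u,99.5))/2
    n=np.array([-e[1],e[0]]); w=np.median(f[:,:2]@n)
    O=um*e+w*n; print('origin',O.round(4))
    return O,yaw,f
E
python3 - <<'E'
from h import *
s=np.load('w2.npz'); im,d,C=s['im'],s['d'],s['C']
O,yaw,f=face(im,d,C)
# base plate: dark, z~.01
hsv=cv2.cvtColor(im,cv2.COLOR_RGB2HSV)
dk=(im.max(-1)<95)&(hsv[...,1]<110)&(np.abs(C[...,2]-.01)<.006)&(C[...,0]>.4)&(C[...,0]<.6)&(C[...,1]>.1)&(d>0)
q=C[dk]; t=np.radians(yaw-90); e=np.array([np.cos(t),np.sin(t)]); n=np.array([-e[1],e[0]])
print('base u',np.percentile(q[:,:2]@e-O@e,[0,1,99,100]).round(4),'n',np.percentile(q[:,:2]@n-O@n,[0,1,5,99]).round(4),len(q),np.median(q[:,2]))
# slots: depth behind face within face outline
P=C.reshape(-1,3); uu=P[:,:2]@e-O@e; nn=P[:,:2]@n-O@n
hsvf=hsv.reshape(-1,3); isb=(hsvf[:,0]>100)&(hsvf[:,0]<128)&(hsvf[:,1]>120)
sl=(~((np.abs(nn)<.004)))&(np.abs(uu)<.02)&(nn>.004)&(nn<.12)&(d.ravel()>0)&(P[:,2]<.19)
print('behind',sl.sum(),np.c_[uu[sl],nn[sl],P[sl,2]].round(3)[:12])
dim=(np.abs(nn)<.006)&(np.abs(uu)<.034)&(d.ravel()>0)&(P[:,2]>.03)&(P[:,2]<.175)
V=hsvf[:,2]; print(np.median(V[dim]))
m2=dim&(V<.75*np.median(V[dim])); print('darkface',m2.sum(),np.median(uu[m2]))
red=((hsv[...,0]<6)|(hsv[...,0]>174))&(hsv[...,1]>150)&(d>0)&(C[...,2]>.15)&(C[...,0]<.6); q=C[red]
print('knob',len(q),np.c_[q[:,:2]@e-O@e,q[:,:2]@n-O@n,q[:,2]].mean(0).round(4),q.min(0).round(3),q.max(0).round(3))
og=(hsv[...,0]<18)&(hsv[...,0]>7)&(hsv[...,1]>150)&(d>0)&(C[...,2]>.2); q=C[og]; q=q[q[:,2]>np.percentile(q[:,2],90)-.004]
v=np.linalg.svd(q[:,:2]-q[:,:2].mean(0),full_matrices=False)[2][0]
print('ribheld',len(q),q.mean(0).round(4),'yaw',np.degrees(np.arctan2(v[1],v[0])),cv2.minAreaRect((q[:,:2]*1000).astype(np.float32)))
a=cv2.resize(im[170:290,105:245],None,fx=5,fy=5,interpolation=2); save('w2c.png',a)
E
```

```text
face n 2159 tilt -0.003 yaw 80.74 u range [0.4369 0.4372 0.5127 0.5142]
upper u range [0.4369 0.4371 0.5125 0.5138]
origin [0.5116 0.1849]
base u [-0.0547 -0.0546  0.0569  0.0585] n [-0.0356 -0.0354 -0.0351  0.0898] 137 0.010619315633527637
behind 32 [[0.008 0.004 0.045]
 [0.015 0.016 0.012]
 [0.014 0.016 0.01 ]
 [0.012 0.015 0.013]
 [0.011 0.016 0.011]
 [0.009 0.016 0.011]
 [0.007 0.016 0.012]
 [0.017 0.017 0.013]
 [0.016 0.018 0.011]
 [0.014 0.017 0.013]
 [0.012 0.018 0.011]
 [0.011 0.017 0.012]]
100.0
darkface 1 -0.011977083172413472
knob 242 [-0.0412 -0.0387  0.2586] [0.434 0.12  0.243] [0.473 0.165 0.332]
ribheld 1343 [0.4063 0.1208 0.3223] yaw 81.67217738882658 ((407.1802673339844, 131.8408660888672), (56.50814437866211, 14.60038948059082), 83.46944427490234)
```

View pics/w2c.png

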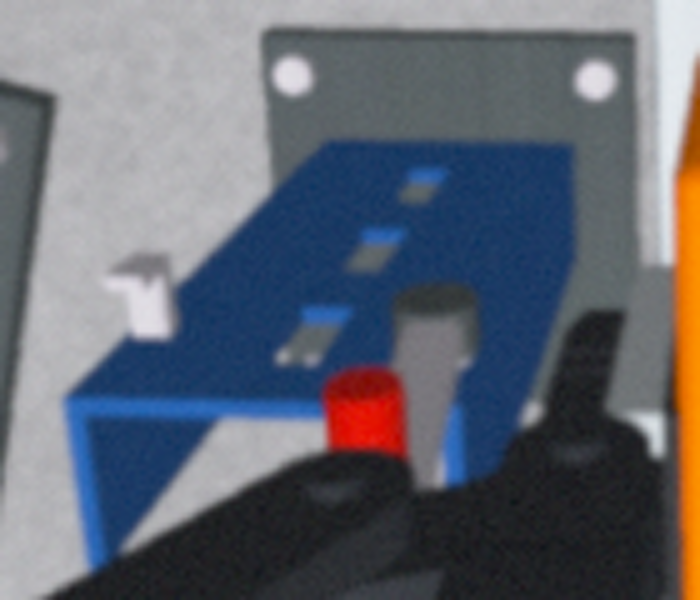

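```bash
cat >> h.py <<'E'
def rays_on_face(o,m,uv,O,yaw):
    uv=np.atleast_2d(uv).astype(float); x=(uv-[m['cx'],m['cy']])/[m['fx'],m['fy']]; s=x.copy()
    for _ in range(8): s=x/(1+m['k1']*(s**2).sum(1,keepdims=True))
    T=T_wc(o,m); D=np.c_[s,np.ones(len(s))]@T[:3,:3].T; c=T[:3,3]
    t=np.radians(yaw-90); e=np.array([np.cos(t),np.sin(t),0]); n=np.array([-e[1],e[0],0]); O3=np.array([*O,0])
    k=((O3-c)@n)/(D@n); P=c+k[:,None]*D
    return np.c_[(P-O3)@e,P[:,2]]
E
python3 - <<'E'
from h import *
s=np.load('w2.npz'); im,d,C=s['im'],s['d'],s['C']
o=bot.get_obs(); m=bot.camera_model('wrist'); O,yaw,f=face(im,d,C)
v,u=np.mgrid[:384,:512]; F=rays_on_face(o,m,np.c_[u.ravel(),v.ravel()],O,yaw).reshape(384,512,2)
b=im[...,2].astype(int); r=im[...,0].astype(int); print('face rgb',np.median(im[(abs(F[...,0]-.025)<.005)&(F[...,1]>.05)&(F[...,1]<.15)],0))
ins=(abs(F[...,0])<.018)&(F[...,1]>.03)&(F[...,1]<.175)&(v<262)
ref=np.median(im[(abs(F[...,0]-.025)<.005)&(F[...,1]>.05)&(F[...,1]<.15)].astype(int),0)
dif=np.abs(im.astype(int)-ref).sum(-1); sl=ins&(dif>70)&~((r>150)&(b<90))
k,lab,st,_=cv2.connectedComponentsWithStats(sl.astype(np.uint8))
for i in range(1,k):
    if st[i,4]<10: continue
    p=F[lab==i]; w=dif[lab==i]; print(st[i],'uc',np.average(p[:,0]).round(4),p.min(0).round(4),p.max(0).round(4))
# face outline at rows by ray
for row in (205,215,225,235):
    g=(abs(im[row].astype(int)-ref).sum(-1)<60)&(F[row,:,1]>.02)&(F[row,:,1]<.186)&(abs(F[row,:,0])<.06)
    print(row,F[row][g][[0,-1]].round(4))
E
```

```text
face n 2159 tilt -0.003 yaw 80.74 u range [0.4369 0.4372 0.5127 0.5142]
upper u range [0.4369 0.4371 0.5125 0.5138]
origin [0.5116 0.1849]
face rgb [ 26.  57. 100.]
[185 204   9   6  36] uc 0.0023 [-0.0023  0.0412] [0.0076 0.0638]
[175 216  11   8  57] uc 0.0019 [-0.0027  0.0911] [0.0074 0.1156]
[184 229   6  11  29] uc -0.016 [-0.018   0.1327] [-0.0133  0.1593]
[160 231  15  13 106] uc 0.0021 [-0.0032  0.1394] [0.0084 0.1697]
[171 243  11   3  27] uc -0.0131 [-0.0177  0.1688] [-0.008   0.1739]
205 [[ 0.0417  0.0489]
 [-0.0408  0.0429]]
215 [[ 0.0401  0.0903]
 [-0.0463  0.0844]]
225 [[ 0.0401  0.1243]
 [-0.0495  0.1186]]
235 [[ 0.0324  0.1522]
 [-0.0499  0.1473]]
```

Slot rays land at the given heights (41–64, 91–116, 139–170 mm), so the fit is good. The corrected face origin is (0.5137, 0.1846) with yaw 80.74°. Now I move to the pre-insert pose, 25 mm off the face.

```bash
python3 -m jog '[[1,0,-1.5,0,0,0,-0.28],[1,0,-2.86,0,0,0,-0.28],[1,1.6,-2.86,0,0,0,-0.28],[1,3.47,-2.86,-0.5,0,0,-0.28],[1,3.47,-2.86,-1.5,0,0,-0.28]]'; python3 -m jog '[[1,0,0,-1.5,0,0,0],[1,0,0,-3,0,0,0],[1,0,0,-4.5,0,0,0],[1,0,0,-5.37,0,0,0],[1,0,0,-5.37,0,0,0]]'; python3 -m jog '[[1,0,0,0,0,0,0],[1,0,0,0,0,0,0]]'
python3 - <<'E'
from h import *
ims=[]
for n in ['wrist','scene','top']:
    o,im,d,m=cam(n); C=cloud(o,d,m); np.savez(n+'3.npz',im=im,d=d,C=C); ims.append(im)
    for l in ['bracket_hook','bracket_back','top_slot','latch_knob']:
        for r in bot.regions_of(n,l)[:2]: print(n,l,round(r['conf'],2),np.round(r['point']))
print(o['ee_pos'].round(4),o['tcp_rot'].round(2),o['wrist_force'].round(1))
a=np.hstack([cv2.resize(ims[0][100:384,100:400],(400,380)),cv2.resize(ims[1][150:245,275:375],(400,380),interpolation=2)])
save('p3.png',a)
E
```

```text
time: 7.4
ee_pos: [0.4993, 0.0647, 0.2433]
tcp_rot: [-90.0, -0.0, 170.5]
wrist_force: [-3.0, 0.6, -4.1]
opening: 0.0131
time: 7.9
ee_pos: [0.4927, 0.0649, 0.108]
tcp_rot: [-89.9, -0.3, 170.6]
wrist_force: [-0.5, -0.3, -2.8]
opening: 0.0135
time: 8.1
ee_pos: [0.4955, 0.0659, 0.1132]
tcp_rot: [-90.0, 0.1, 170.6]
wrist_force: [0.0, -0.6, -2.2]
opening: 0.0133
wrist bracket_hook 0.64 [202. 257.]
wrist bracket_back 0.94 [202. 255.]
wrist top_slot 0.62 [293.  33.]
scene bracket_hook 0.87 [204. 148.]
scene bracket_hook 0.78 [145. 194.]
scene bracket_back 0.72 [145. 193.]
scene bracket_back 0.68 [203. 148.]
scene top_slot 0.85 [219. 334.]
scene top_slot 0.65 [288. 319.]
scene latch_knob 0.89 [263. 306.]
scene latch_knob 0.61 [172. 326.]
top bracket_hook 0.88 [171. 379.]
top bracket_hook 0.64 [187. 246.]
top bracket_back 0.89 [173. 380.]
top bracket_back 0.83 [251. 356.]
top top_slot 0.92 [188. 173.]
top top_slot 0.59 [ 99. 186.]
top latch_knob 0.62 [ 88. 194.]
[0.4946 0.0663 0.1114] [-90.     0.   170.64] [-0.7  0.8 -3.7]
```

View pics/p3.png

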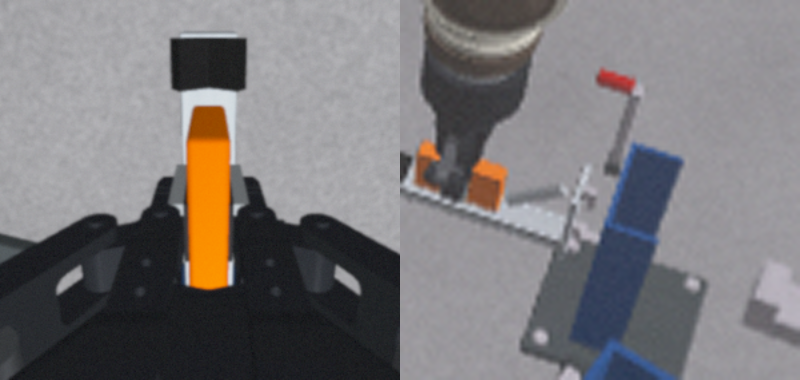

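The held bracket is aligned, with its hooks facing the slots and the latch clear above them. I'll push in step by step and watch the force.

```bash
python3 -m jog '[[1,0.05,0.3,0,0,0,0],[1,0.1,0.6,0,0,0,0],[1,0.12,0.75,0,0,0,0],[1,0.12,0.75,0,0,0,0],[1,0.12,0.75,0,0,0,0]]'
```

```text
time: 9.35
ee_pos: [0.4976, 0.0852, 0.1112]
tcp_rot: [-90.0, -0.0, 170.7]
wrist_force: [-0.4, 0.9, -2.2]
opening: 0.0128
```

```bash
python3 -m jog '[[1,0.02,0.1,0,0,0,0],[1,0.03,0.16,0,0,0,0],[1,0.03,0.16,0,0,0,0],[1,0.03,0.16,0,0,0,0]]'
```

```text
time: 9.75
ee_pos: [0.4984, 0.0889, 0.1113]
tcp_rot: [-90.0, 0.0, 170.6]
wrist_force: [0.4, -0.8, -3.3]
opening: 0.013
```

```bash
python3 -m jog '[[1,0.02,0.1,0,0,0,0],[1,0.03,0.16,0,0,0,0],[1,0.03,0.16,0,0,0,0],[1,0.03,0.16,0,0,0,0]]'
```

```text
time: 10.15
ee_pos: [0.4986, 0.0889, 0.1114]
tcp_rot: [-89.5, 0.0, 170.5]
wrist_force: [-3.0, -27.6, 2.3]
opening: 0.0132
```

```bash
python3 -m jog '[[1,-0.02,-0.11,0,0,0,0],[1,-0.02,-0.11,0,0,0,0],[1,-0.02,-0.11,-0.1,0,0,0],[1,-0.02,-0.11,-0.2,0,0,0],[1,-0.02,-0.11,-0.2,0,0,0]]'; python3 -m jog '[[1,0,0,-0.1,0,0,0],[1,0,0,-0.2,0,0,0],[1,0,0,-0.2,0,0,0],[1,0,0,-0.2,0,0,0]]'
```

```text
time: 10.65
ee_pos: [0.499, 0.0888, 0.1069]
tcp_rot: [-89.9, 0.1, 170.6]
wrist_force: [-1.1, -11.0, 1.6]
opening: 0.0133
time: 11.05
ee_pos: [0.4991, 0.0888, 0.102]
tcp_rot: [-89.9, 0.1, 170.6]
wrist_force: [0.2, -11.0, 1.3]
opening: 0.0135
```

```bash
python3 -m jog '[[1,0,-0.02,-0.1,0,0,0],[1,0,-0.03,-0.16,0,0,0],[1,0,-0.03,-0.16,0,0,0],[1,0,-0.03,-0.16,0,0,0]]'; python3 -m jog '[[1,0,0,-0.1,0,0,0],[1,0,0,-0.16,0,0,0],[1,0,0,-0.16,0,0,0],[1,0,0,-0.16,0,0,0]]'
```

```text
time: 11.45
ee_pos: [0.4989, 0.0888, 0.0976]
tcp_rot: [-89.9, 0.1, 170.6]
wrist_force: [0.5, -5.9, -0.8]
opening: 0.0135
time: 11.85
ee_pos: [0.4991, 0.0882, 0.0948]
tcp_rot: [-89.9, 0.1, 170.6]
wrist_force: [-2.5, -12.4, 8.0]
opening: 0.0131
```

```bash
python3 -m jog '[[1,0,0,-0.06,0,0,0],[1,0,0,-0.12,0,0,0],[1,0,0,-0.12,0,0,0],[1,0,0,-0.12,0,0,0]]'; python3 - <<'E'
from h import *
o,im,d,m=cam('scene'); C=cloud(o,d,m); a=cv2.resize(im[150:245,275:375],(600,570),interpolation=2); save('p4.png',a)
E
```

```text
time: 12.25
ee_pos: [0.4994, 0.0878, 0.0932]
tcp_rot: [-89.9, 0.2, 170.6]
wrist_force: [-4.6, -15.7, 19.2]
opening: 0.0134
```

View pics/p4.png

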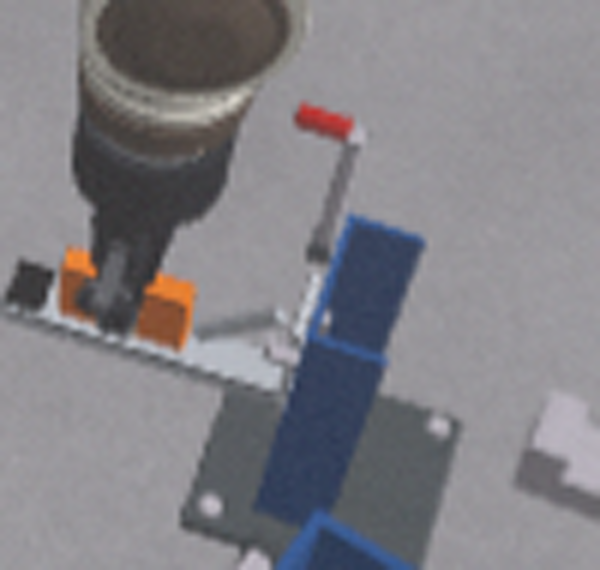

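The bracket is against the face, the rib has dropped, and the down-force builds as it should at home. I'll relax, release and lift clear.

```bash
python3 -m jog '[[1,0,-0.04,0.1,0,0,0],[1,0,-0.06,0.12,0,0,0],[0.6,0,-0.06,0.12,0,0,0],[0.4,0,-0.06,0.12,0,0,0],[0.4,0,-0.06,0.12,0,0,0]]'; python3 -m jog '[[0.3,0,0,0,0,0,0],[0.3,0,0,1,0,0,0],[0.3,-0.3,-1.5,3,0,0,0],[0.3,-0.5,-3,5,0,0,0],[0.3,-0.5,-3,6.5,0,0,0]]'
python3 - <<'E'
from h import *
print(bot.get_obs()['q'].round(1))
o,im,d,m=cam('wrist'); C=cloud(o,d,m); np.savez('w5.npz',im=im,d=d,C=C); save('w5.png',im)
O=np.array([.5137,.1846]);yaw=80.74
T=R.from_euler('z',-yaw,degrees=True).as_matrix()
hsv=cv2.cvtColor(im,cv2.COLOR_RGB2HSV); L=(C-[*O,0])@T.T
red=((hsv[...,0]<6)|(hsv[...,0]>174))&(hsv[...,1]>150)&(d>0)&(C[...,2]>.15); q=L[red]
print('knob upr frame',len(q),q.mean(0).round(4) if len(q) else '',np.percentile(q,[5,95],0).round(4) if len(q) else '')
og=(hsv[...,0]<18)&(hsv[...,0]>7)&(hsv[...,1]>150)&(d>0); q=L[og]; q=q[np.linalg.norm(q[:,:2]-[-.095,0],axis=1)<.08]
print('rib',len(q),np.percentile(q[:,2],[50,90,99]).round(4)); q=q[q[:,2]>np.percentile(q[:,2],90)-.004]
print(q.mean(0).round(4),cv2.minAreaRect((q[:,:2]*1000).astype(np.float32)))
E
```

```text
time: 12.8
ee_pos: [0.4986, 0.0883, 0.0932]
tcp_rot: [-90.0, -0.0, 170.7]
wrist_force: [0.5, 0.4, -1.5]
opening: 0.051
time: 13.3
ee_pos: [0.4855, 0.014, 0.2469]
tcp_rot: [-90.0, -0.1, 170.6]
wrist_force: [1.5, -0.7, -0.3]
opening: 0.0599
[  1.7  -3.4   3.4  96.8  -0.  -78.9]
knob upr frame 0  
rib 809 [0.133  0.1343 0.1351]
[-0.0992 -0.0017  0.1332] ((-98.3038330078125, -1.563309669494629), (68.42757415771484, 12.544475555419922), 0.7843078970909119)
```

View pics/w5.png

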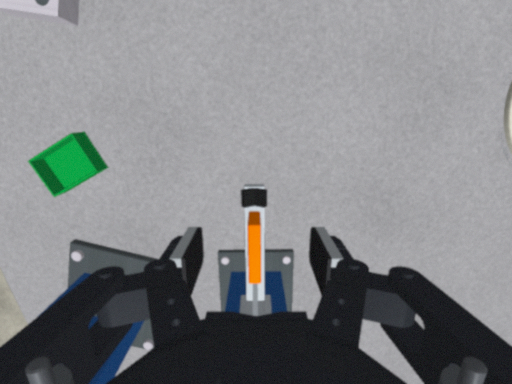

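The bracket hangs on its own: the rib runs from (254,212) to (254,285) and is centred on the upright. The rib top is about 134 mm up against 135 nominal. Now to locate the latch knob.

```bash
python3 - <<'E'
from h import *
O=np.array([.5134,.1826]);yaw=80.74; T=R.from_euler('z',-yaw,degrees=True).as_matrix()
s2=np.load('w2.npz'); S=[('w2',s2['im'],s2['d'],s2['C'])]
for n in ['scene','top']:
    o,im,d,m=cam(n); S.append((n,im,d,cloud(o,d,m)))
for n,im,d,C in S:
    hsv=cv2.cvtColor(im,cv2.COLOR_RGB2HSV); L=(C-[*O,0])@T.T
    red=((hsv[...,0]<6)|(hsv[...,0]>174))&(hsv[...,1]>170)&(d>0)&(np.abs(L[...,0]+.03)<.05)&(np.abs(L[...,1])<.08)&(C[...,2]>.15)&(C[...,2]<.28)
    q=L[red]; print(n,len(q),np.median(q,0).round(4),np.percentile(q,[5,95],0).round(4).tolist())
E
```

```text
w2 216 [-0.0335  0.0411  0.2519] [[-0.0361, 0.0362, 0.2463], [-0.0282, 0.0452, 0.254]]
scene 4 [-0.0209  0.0402  0.2532] [[-0.0295, 0.0384, 0.2526], [-0.0123, 0.0407, 0.2536]]
top 3 [-0.016   0.0404  0.2506] [[-0.0265, 0.0404, 0.2483], [-0.0151, 0.043, 0.2525]]
```

```bash
python3 -m jog '[[0.3,0,0,1.7,0,0,0],[0.3,-0.3,2,1.9,0,0,0],[0.3,-0.66,4,1.9,0,0,0],[0.3,-0.66,5.9,1.9,0,0,0],[0.3,-0.66,5.9,1.9,0,0,0]]' 30;  python3 -m jog '[[0.3,0,0,0,0,0,0],[0.3,0,0,0,0,0,0],[0.3,0,0,0,0,0,0]]'
```

```text
time: 13.95
ee_pos: [0.4692, 0.1679, 0.2919]
tcp_rot: [-90.0, -0.1, 171.0]
wrist_force: [-0.8, -0.2, -0.6]
opening: 0.0598
time: 14.25
ee_pos: [0.4701, 0.1621, 0.2934]
tcp_rot: [-90.0, -0.0, 170.6]
wrist_force: [-0.3, 0.7, -0.5]
opening: 0.0598
```

```bash
python3 -m jog '[[0.3,0,0,-1,0,0,0],[0.3,-0.04,0,-2,0,0,0],[0.3,-0.04,0,-2.6,0,0,0],[0.3,-0.04,0,-2.6,0,0,0],[0.3,-0.04,0,-2.6,0,0,0]]' 30;  python3 -m jog '[[0.6,0,0,0,0,0,0],[1,0,0,0,0,0,0],[1,0,0,0,0,0,0],[1,0,0,0,0,0,0],[1,0,0,0,0,0,0]]' 30
python3 - <<'E'
from h import *
print(bot.get_obs()['wrist_force'].round(1))
ims=[]
for n in ['wrist','scene']:
    o,im,d,m=cam(n); ims.append(im)
save('p6.png',np.hstack([cv2.resize(ims[0][150:384,130:400],(400,347)),cv2.resize(ims[1][150:240,285:385],(385,347),interpolation=2)]))
E
```

```text
time: 14.75
ee_pos: [0.4691, 0.1623, 0.2292]
tcp_rot: [-90.0, 0.0, 170.6]
wrist_force: [-0.4, -0.0, -0.2]
opening: 0.0595
time: 15.25
ee_pos: [0.4692, 0.1631, 0.2293]
tcp_rot: [-90.0, 0.1, 170.6]
wrist_force: [-0.3, -0.0, 3.9]
opening: 0.0109
[-0.3 -0.   3.9]
```

View pics/p6.png

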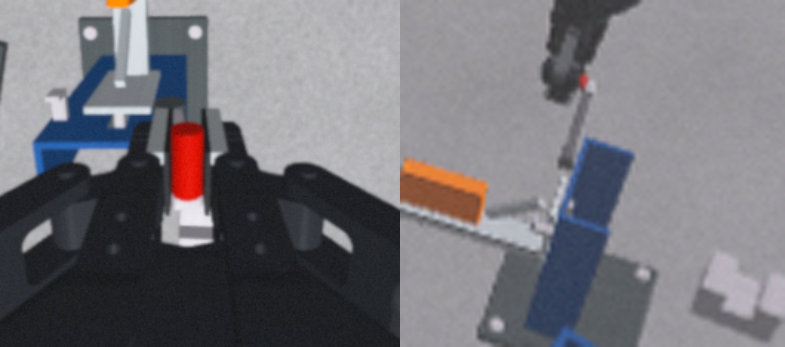

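The knob is gripped: red between the pads at (187,160), opening 10.9 mm, and the bracket is seated. Now I swing it along the arc.

```bash
python3 -m jog '[[1,0.3,-0.05,0.01,0,0,0],[1,0.61,-0.1,0.01,0,0,0],[1,0.93,-0.15,-0.03,0,0,0],[1,1.25,-0.2,-0.1,0,0,0],[1,1.25,-0.2,-0.1,0,0,0]]'
```

```text
time: 15.85
ee_pos: [0.5019, 0.1578, 0.2259]
tcp_rot: [-90.0, 0.1, 170.6]
wrist_force: [1.5, 0.3, 2.3]
opening: 0.0109
```

```bash
python3 -m jog '[[1,0.3,-0.05,-0.1,0,0,0],[1,0.61,-0.1,-0.24,0,0,0],[1,0.89,-0.14,-0.41,0,0,0],[1,1.16,-0.19,-0.6,0,0,0],[1,1.16,-0.19,-0.6,0,0,0]]'
```

```text
time: 16.35
ee_pos: [0.5305, 0.1532, 0.2103]
tcp_rot: [-90.0, 0.0, 170.6]
wrist_force: [1.7, 2.3, 1.1]
opening: 0.0107
```

```bash
python3 -m jog '[[1,0.25,-0.04,-0.23,0,0,0],[1,0.47,-0.08,-0.46,0,0,0],[1,0.67,-0.11,-0.73,0,0,0],[1,0.84,-0.14,-1.01,0,0,0],[1,0.84,-0.14,-1.01,0,0,0]]'; python3 -m jog '[[1,0.14,-0.02,-0.3,0,0,0],[1,0.26,-0.04,-0.61,0,0,0],[1,0.26,-0.04,-0.61,0,0,0]]'
```

```text
time: 16.85
ee_pos: [0.5512, 0.1498, 0.1847]
tcp_rot: [-90.0, 0.0, 170.6]
wrist_force: [2.7, 4.3, 1.9]
opening: 0.0108
time: 17.15
ee_pos: [0.5575, 0.1487, 0.1689]
tcp_rot: [-90.0, -0.0, 170.6]
wrist_force: [4.9, 4.3, 0.4]
opening: 0.0109
```

Forces stay small. Next is the last part, from q about 0.3 to just past 0 so it meets the stop.

```bash
python3 -m jog '[[1,0.08,-0.01,-0.33,0,0,0],[1,0.12,-0.02,-0.65,0,0,0],[1,0.13,-0.03,-0.9,0,0,0],[1,0.13,-0.03,-0.98,0,0,0],[1,0.13,-0.03,-0.98,0,0,0]]'
```

```text
time: 17.65
ee_pos: [0.5608, 0.1482, 0.1451]
tcp_rot: [-90.0, 0.1, 170.6]
wrist_force: [5.7, 5.2, 2.2]
opening: 0.011
```

```bash
python3 -m jog '[[1,0,0,-0.1,0,0,0],[1,0,0,-0.16,0,0,0],[1,0,0,-0.16,0,0,0],[1,0,0,-0.16,0,0,0]]'
```

```text
time: 18.05
ee_pos: [0.5609, 0.1482, 0.1433]
tcp_rot: [-90.1, 0.2, 170.6]
wrist_force: [0.4, 4.1, 13.0]
opening: 0.0108
```

```bash
python3 -m jog '[[1,0,0,-0.05,0,0,0],[1,0,0,-0.05,0,0,0],[0.8,0,0,-0.03,0,0,0],[0.7,0,0,-0.03,0,0,0],[0.7,0,0,-0.03,0,0,0]]'; python3 -m jog '[[0.7,0,0,0,0,0,0],[0.7,0,0,0.5,0,0,0],[0.7,0,0,1.5,0,0,0],[0.7,0,0,3,0,0,0],[0.7,0,0,5,0,0,0]]'; python3 -m jog '[[0.7,-1.5,-1,0.5,0,0,0],[0.7,-3,-2.5,0.5,0,0,0],[0.7,-4,-4.5,0.5,0,0,0],[0.7,-4.5,-6,0.5,0,0,0],[0.7,-4.5,-6,0.5,0,0,0]]'
python3 - <<'E'
from h import *
O=np.array([.5134,.1826]);yaw=80.74; T=R.from_euler('z',-yaw,degrees=True).as_matrix()
ims=[]
for n in ['wrist','scene','top']:
    o,im,d,m=cam(n); ims.append(im); C=cloud(o,d,m); hsv=cv2.cvtColor(im,cv2.COLOR_RGB2HSV); L=(C-[*O,0])@T.T
    red=((hsv[...,0]<6)|(hsv[...,0]>174))&(hsv[...,1]>170)&(d>0)&(np.abs(L[...,0]+.03)<.05)&(np.abs(L[...,1])<.1)&(C[...,2]>.1)&(C[...,2]<.28)
    q=L[red]; print(n,len(q),np.median(q,0).round(4) if len(q) else '')
    og=(hsv[...,0]<18)&(hsv[...,0]>7)&(hsv[...,1]>150)&(d>0); q=L[og]; q=q[np.linalg.norm(q[:,:2]-[-.095,0],axis=1)<.08]
    if len(q): print(' rib',len(q),np.percentile(q[:,2],[50,90]).round(4),np.median(q,0).round(4))
    for l in ['drilled_block','notched_block','parts_tray']:
        r=bot.regions_of(n,l)[:1]
        if r: print(' ',l,round(r[0]['conf'],2),np.round(r[0]['point']))
save('p7.png',np.hstack([cv2.resize(ims[0][150:384,130:400],(400,347)),cv2.resize(ims[1][165:245,285:375],(390,347),interpolation=2)]))
E
```

```text
time: 18.55
ee_pos: [0.5595, 0.1473, 0.1402]
tcp_rot: [-89.9, -0.1, 170.6]
wrist_force: [1.2, -1.3, 0.3]
opening: 0.0259
time: 19.05
ee_pos: [0.5591, 0.1479, 0.2668]
tcp_rot: [-89.9, -0.2, 170.6]
wrist_force: [1.9, -0.4, 0.6]
opening: 0.0254
time: 19.55
ee_pos: [0.4456, -0.0055, 0.2807]
tcp_rot: [-90.0, 0.1, 170.4]
wrist_force: [0.8, 0.7, 0.3]
opening: 0.0257
wrist 0 
 rib 28 [0.1132 0.1332] [-0.0753  0.0047  0.1132]
  drilled_block 0.61 [32. 37.]
  parts_tray 0.82 [173.  66.]
scene 14 [-0.0213 -0.0532  0.17  ]
 rib 153 [0.1297 0.1337] [-0.0873 -0.0065  0.1297]
  drilled_block 0.59 [228. 370.]
  notched_block 0.57 [226. 375.]
  parts_tray 0.84 [276. 242.]
top 1 [-0.0275 -0.0513  0.1703]
  drilled_block 0.56 [122. 329.]
  notched_block 0.61 [193. 132.]
  parts_tray 0.86 [108. 264.]
```

View pics/p7.png

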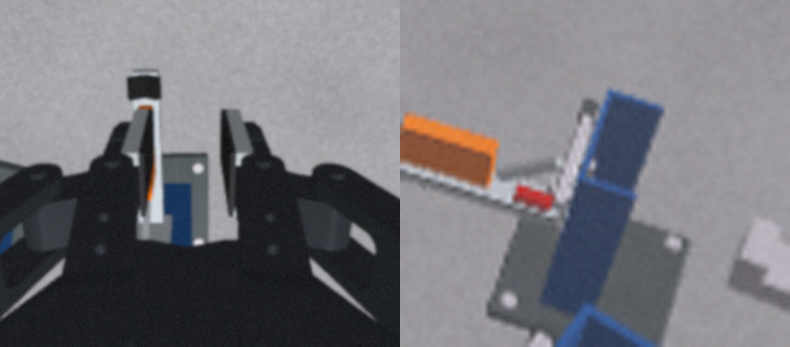

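The knob reads y = -52 mm with its top at 170 mm, so its centre is at 164 mm and the latch is closed. The tray's top-camera pixel differs a little from the start, so I'll check the bystanders before handing in.

```bash
python3 - <<'E'
from h import *
s=np.load('top.npz'); o,im,d,m=cam('top'); b=[]
df=np.abs(im.astype(int)-s['im']).sum(-1)
def tray(I):
    h=cv2.cvtColor(I,cv2.COLOR_RGB2HSV); g=(h[...,0]>45)&(h[...,0]<80)&(h[...,1]>120); y,x=np.nonzero(g); return g.sum(),y.mean().round(2),x.mean().round(2)
print(tray(s['im']),tray(im))
for n,(r0,r1,c0,c1) in dict(tray=(95,135,245,280),drill=(100,142,315,345),notch=(180,208,118,150)).items(): print(n,(df[r0:r1,c0:c1]>90).sum(),np.median(df[r0:r1,c0:c1]))
E
```

```text
(np.int64(450), np.float64(112.51), np.float64(262.21)) (np.int64(236), np.float64(107.91), np.float64(260.95))
tray 241 15.0
drill 0 12.0
notch 0 12.0
```

```bash
python3 -c "
from h import *
s=np.load('scene.npz'); o,im,d,m=cam('scene')
def tray(I):
    h=cv2.cvtColor(I,cv2.COLOR_RGB2HSV)[240:320,200:280]; g=(h[...,0]>45)&(h[...,0]<80)&(h[...,1]>120); y,x=np.nonzero(g); return g.sum(),y.mean().round(2),x.mean().round(2)
a,b=tray(s['im']),tray(im); print(a,b,o['time'])
if abs(a[1]-b[1])<.5 and abs(a[2]-b[2])<.5: print(bot.job_done())
"
```

```text
(np.int64(531), np.float64(35.66), np.float64(39.69)) (np.int64(529), np.float64(35.66), np.float64(39.71)) 20.2
the job is handed in; nothing more can be done
None
```

I hung the leftmost bracket in the upper two slots of the 185 mm upright and lowered it until the hooks bottomed out. I then swung the latch down to its stop, let go, pulled the arm clear, and handed the job in at 20.2 s.

**Last checks:**
- **Latch:** the knob reads about 52 mm to the -y side with its top at 170 mm, which matches the closed angle. At the stop the upward force on the tool rose to 13 N.
- **Bracket:** the rib top reads about 134 mm against 135 mm nominal, measured with the gripper off it. The highest wrist force in any reading was about 28 N, during the push-in.
- **Blocks and tray:** the drilled and notched blocks look unchanged in the top camera.

**Readings that disagreed:**
- **Tray in the top camera:** fewer green pixels showed there, which I put down to the arm standing in front of it. The scene camera shows the tray shifted by less than 0.1 pixel.
- **Face position:** the bracket met the face about 2 mm earlier than my camera fit predicted, so I shifted the face estimate by that much before going for the latch.
- **Bracket height at home:** the hooks took load with the tool about 2 mm lower than I calculated, which fits the allowed sag.

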